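# Back off the thermal cycler's lid-pressure wheel

### The job

The run is over and the heated lid of the thermal cycler is still screwed down on the tubes: take the pressure off by rolling a fingertip along the knurled rim of the black thumbwheel in the front edge of its lid, turning the wheel anticlockwise (seen from above) by two full turns, so that its white mark comes back to about where it began. Do not grip the wheel, leave the rack, the bottle and the mould on the bench where they stand, and finish clear of everything.

Things in the scene. Friction and masses are not known exactly. Their poses are not given: they have to be found in the camera images.
- cycler: White thermal cycler, fixed on the bench: 340 mm deep (its x), 200 mm wide (its y), 170 mm high. Origin under its centre, on the bench; its -x side is the front and looks roughly at the robot, z up. In front a sloping keypad with a dark screen, rising from 63 mm at the front edge to 108 mm at the lid. Behind it the latched lid, with the black thumbwheel in the middle of its front edge.
- lid_front (a point): Point on the cycler's middle plane at the front of the lid's lower shell, on its top, 146 mm above the bench and 49 mm in front of the cycler's origin. On this shell, 7 mm farther back, begins the raised housing (top at 170 mm, 192 mm wide), with a half-round recess 4 mm clear of the wheel's rim. It walls in the rear half of the rim; the front half stands free, nothing in front of it above 146 mm.
- wheel_centre (a point): Point on the thumbwheel's upright axis at mid-height of its rim, 160 mm above the bench, 42 mm in front of the cycler's origin. Knurled rim: radius 38 mm, 20 mm high (150 to 170 mm above the bench). A fixed grey cap of 21 mm radius stands 3 mm above its middle. A fingertip rubbing the rim at 5 to 10 N drives it well: it needs 0.06 N m (1.6 N along the rim) and stays where it is left.
- wheel (a joint): Angle of the thumbwheel in rad, growing as it turns anticlockwise seen from above (loosening; from the robot the front of the rim moves from left to right), 6.283 a turn, counted on over several turns. At 0 the white mark points to the cycler's front (-x). Starts between -2.4 and 2.4; stops at -4 and 25. Its screw raises the lid's pressure plate 2 mm a turn.
- wheel_mark (a point): Middle of the white mark, a radial bar 14 by 7 mm on the top of the wheel, 31 mm from its axis, which runs on down the rim. The wheel is black; its knurling is 44 upright ribs 1.2 mm deep.
- tube_rack: White rack with small tubes, loose on the bench to the left of the cycler: 105 by 75 mm, 54 mm high over the tubes. Origin at the centre of its underside. To be left alone.
- squeeze_bottle: White squeeze bottle with a pointed nozzle, loose on the bench to the right of the cycler: 57 mm in diameter, 156 mm high. Origin at the centre of its underside. To be left alone.
- mould: Small grey embedding mould, loose on the bench in front of the cycler's left corner: a 34 mm square tray 12 mm high on a 44 mm square flange. Origin at the centre of its underside. To be left alone.

How it is judged:
By the outcome, as a careful person would: the job done as asked, in the order asked, and still so for the second after the job is handed in, with the robot touching nothing.
It also fails if it takes over 72 s, if anything falls off the work surface, if the arm or the gripper's body presses on something with over 40 N, if the wrist force passes 120 N, or if a joint passes its speed limit or range.

### The arm

A 6-joint arm with a two-finger parallel gripper is mounted at the origin on the work surface. World frame = base frame: x ahead of the robot, y to its left, z up, the work surface at z = 0. Lengths are in mm, angles in rad, forces in N, time in s.
With the tool pointing down it reaches from about 350 to 975 mm from the base axis. Payload 7.1 kg.
Tool frame: the origin (TCP) lies at the very end of the fingers, on their centre line; the grasp point (between the pads) lies 19 mm behind it (ctrl.pinch_z is the z of the grasp point in the tool frame, in mm); z points along the fingers, y is the direction in which the jaws open and shut (so a half turn about z gives the same grasp; the last joint's range is limited). The gripper opens to 88 mm and grips with 3 to 60 N. Pads are 20 mm wide; open, the fingers measure 115 mm over their backs; the gripper's body (75 mm by 178 mm) begins 61 mm behind the grasp point.
Start: joints at [-1.366, 0.423, 1.63, -0, 1.089, -0.019], TCP at [138.73, -609.392, 196.875] pointing down, gripper open.
Joint ranges: [-3, 3], [-0.9, 2.11], [0.09, 2.58], [-1.31, 4.45], [0.11, 2.69], [-2.54, 2.54]. Speed limits (rad/s): [2.39, 2.39, 3.01, 3.14, 3.14, 3.14].

### API

Orientations are given as a rotation vector (axis times angle).
In Python, from workcell import get_obs, optics, ctrl gives the robot as it stands.
- The arm moves only by the shell command python3 -m jog 'ROWS'. ROWS is a JSON object of lists of equal length, an entry for each row: "delta_rot": the turn, a rotation vector about the tool's x, y, z in rad, a list of three; "translation": the shift along the tool's x, y, z in mm, a list of three; "hand": the opening, from -1 (shut) to 1 (fully open). In form: {"delta_rot": [[rx, ry, rz], ...], "translation": [[x, y, z], ...], "hand": [hand, ...]}. A call has 1 to 5 rows; each row is the pose to reach, as a shift and turn from the pose commanded when the call began, along the tool's axes at that moment; what a row does not reach only later rows make up. A row lasts 1/10 s, in which the tool goes at most 50 mm and 8.59 degrees, less where a joint would pass 70% of its speed; a pose out of reach is approached as far as the arm can. A call with a gripper value outside its range is refused whole. The fingers move at their own pace and stop on an object; the grip force is fixed at half the most. Time passes only in rows, so rows that repeat a pose let the fingers close. It gives the time, the measured TCP pose, the force and the opening at its end, in the units of the state.
- get_obs(): the state, without advancing time (a new reading comes with each control period).
- optics.get_image(name): name is "scene" or "top" or "wrist"; returns the picture (384x512x3 uint8, red, green, blue); there is no depth.
- optics.calibration(name): a dict with "intrinsics" (3x3 intrinsics, pixels), "k1" (the pictures are not rectified: a ray, as slopes to the right and down, at radius r is drawn at 1 + k1 r^2 times it, then the intrinsics apply), "cam_to_world" (4x4, takes a point from camera to world coordinates). Camera axes: x right, y up, looking along -z (the intrinsics and any distortion apply to the point x, -y, -z); pixel columns grow to the right and rows downward; lengths in mm; the calibration is good to about 2 mm. A picture is of the moment at which its call begins: read the wrist's pose just before it. calibration takes no time and is no camera call; for the wrist camera it gives the pose at the moment of the call.
- ctrl.close_job(): hands the job in, once; it reports no verdict.
The state is a dict: "t": time; "qpos": joint angles; "qvel": joint speeds; "joint_torque": joint torques, N m; "ee_pos": TCP position; "orientation": TCP orientation; "ft_force": force on the tool from outside, world axes, zero at the start; "moment": the same for the moment, N m; "width": finger opening in mm.
Only numpy, scipy, OpenCV 4.12 (cv2) and the standard library are available. Lean on these libraries where they do the work, as an engineer would, in place of code of your own. Each camera call takes 0.05 s, during which the arm holds its last target. There are 200 camera calls.

## Working session

There is one attempt and no reset: what is moved stays moved. The work goes in short steps, Python scripts to look and compute and a shell command to move; the robot and the scene stay as the last step left them, time stands still between calls to the robot, and variables do not carry over. Pictures are saved under pics/ and viewed, about 8 in all and at most 12, crops included, and the job is handed in when it is done.

```bash
ls; mkdir -p pics
python3 - <<'E'
from workcell import get_obs, optics, ctrl
import cv2, numpy as np
print(get_obs())
for n in ("scene","top"):
    im=optics.get_image(n); cv2.imwrite(f"pics/{n}0.png",im[:,:,::-1])
    c=optics.calibration(n); print(n,np.round(c["intrinsics"],1).tolist(),c["k1"],np.round(c["cam_to_world"],3).tolist())
a=[cv2.imread(f"pics/{n}0.png") for n in("scene","top")]
cv2.imwrite("pics/both0.png",cv2.resize(np.vstack(a),(450,600)) if 0 else np.hstack([cv2.resize(x,(400,300)) for x in a]))
E
```

```text
pics
{'t': 0.0, 'qpos': array([-1.36596000e+00,  4.23817585e-01,  1.63070041e+00,  2.38089989e-05,
        1.08859821e+00, -1.89863376e-02]), 'qvel': array([ 0.00022422, -0.00124985,  0.00015401, -0.00048576, -0.00015124,
       -0.00064022]), 'joint_torque': array([-3.09188828e-03, -5.44631052e+01, -2.73668557e+01,  6.40878431e-02,
        2.27732747e-02, -9.49729861e-05]), 'ee_pos': array([ 138.6418413 , -608.81097717,  196.11215877]), 'orientation': array([-3.12043279e+00, -3.50659519e-01,  1.88997889e-04]), 'ft_force': array([-0.20655539, -0.27924368,  0.53732734]), 'moment': array([-0.00560015,  0.00704968, -0.01283782]), 'width': 87.88114235166904}
scene [[378.5, 0.0, 250.0], [0.0, 378.5, 189.5], [0.0, 0.0, 1.0]] 0.0057526282480090726 [[-0.506, -0.673, 0.539, 1005.982], [0.862, -0.402, 0.309, 315.299], [0.009, 0.621, 0.784, 820.511], [0.0, 0.0, 0.0, 1.0]]
top [[450.9, 0.0, 257.0], [0.0, 450.9, 196.7], [0.0, 0.0, 1.0]] -0.09205565365463839 [[-0.019, 0.998, -0.06, 461.341], [-1.0, -0.02, -0.016, 21.71], [-0.017, 0.059, 0.998, 1083.486], [0.0, 0.0, 0.0, 1.0]]
```

View pics/top0.png

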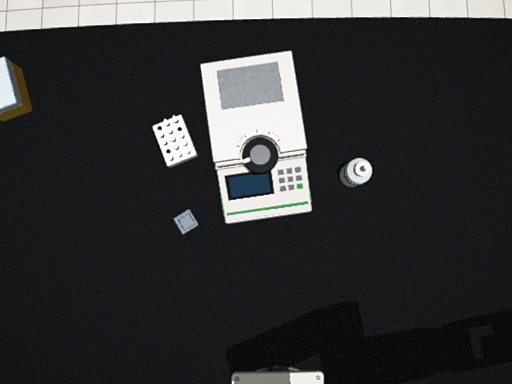

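View pics/scene0.png

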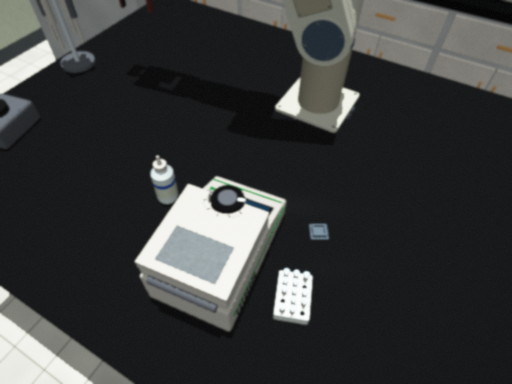

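The top view shows the wheel centre near (260,155) and its mark near (248,161), the mould at (186,221), the rack at (175,140) and the bottle at (357,172). In the scene view the wheel is at (229,198), and its mark points toward the right-hand end of the screen.

```bash
cat > h.py <<'E'
import cv2, numpy as np
from workcell import get_obs, optics, ctrl
from scipy.spatial.transform import Rotation as R
def cast(cal,uv,z):
    K=np.array(cal["intrinsics"]);T=np.array(cal["cam_to_world"]);uv=np.atleast_2d(uv).astype(float)
    d=np.array([cal["k1"],0,0,0,0.])
    s=cv2.undistortPoints(uv[:,None],K,np.array([cal["k1"],0,0,0,0.]))[:,0]
    r=np.c_[s[:,0],-s[:,1],-np.ones(len(s))]@T[:3,:3].T
    return T[:3,3]+r*((z-T[2,3])/r[:,2])[:,None]
def proj(cal,P):
    T=np.linalg.inv(np.array(cal["cam_to_world"]));p=np.atleast_2d(P)@T[:3,:3].T+T[:3,3]
    p=p*[1,-1,-1]
    return cv2.projectPoints(p,np.zeros(3),np.zeros(3),np.array(cal["intrinsics"]),np.array([cal["k1"],0,0,0,0.]))[0][:,0]
def topdown(name,im,c,half,z,n=400):
    """resample picture onto plane z: x up, y left"""
    a=np.linspace(half,-half,n);X,Y=np.meshgrid(c[0]+a,c[1]+a,indexing='ij')
    m=proj(optics.calibration(name),np.c_[X.ravel(),Y.ravel(),np.full(X.size,z)]).reshape(n,n,2).astype(np.float32)
    return cv2.remap(im,m[...,0],m[...,1],cv2.INTER_CUBIC)
E
python3 - <<'E'
from h import *
ct,cs=optics.calibration("top"),optics.calibration("scene")
t=cv2.imread("pics/top0.png");s=cv2.imread("pics/scene0.png")
for nm,im,c,p in(("top",t,ct,(260,155)),("scene",s,cs,(229,198))):
    hsv=cv2.cvtColor(im,cv2.COLOR_BGR2HSV)
    g=hsv[...,2]
    m=((g>60)&(g<170)).astype(np.uint8)
    m=cv2.morphologyEx(m,cv2.MORPH_OPEN,np.ones((3,3)))
    n,l,st,ce=cv2.connectedComponentsWithStats(m)
    k=l[p[1],p[0]];print(nm,g[p[1],p[0]],st[k],ce[k],cast(c,ce[k],173).round(1))
    # dark disc: dark pixels around within wheel
    w=cast(c,ce[k],173)[0]
    if nm=="top":
        for k in range(1,n):
            if st[k,4]>1000:
                cn=cv2.findContours((l==k).astype(np.uint8),0,1)[0][0];print("panel",st[k],cv2.minAreaRect(cast(c,cn[:,0].astype(float),170)[:,:2].astype(np.float32)))
    cv2.imwrite(f"pics/td_{nm}.png",topdown(nm,im,w,110,170))
a=np.hstack([cv2.imread(f"pics/td_{n}.png") for n in("top","scene")]);cv2.imwrite("pics/td.png",a)
E
```

```text
top 161 [250 144  21  20 329] [259.60486322 153.74772036] [[603.3  29.  173. ]]
scene 141 [217 189  21  17 276] [226.9673913  196.93478261] [[603.1  28.2 173. ]]
```

View pics/td.png

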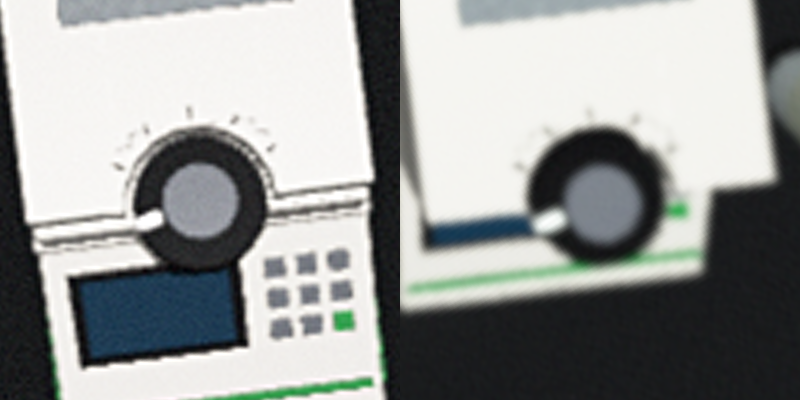

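The two views agree on the wheel axis at about (603, 28.6). The cycler's yaw is about +0.105 rad. The mark is to the front-left, so the wheel starts at about -1.3 rad. My plan is to shut the gripper and push with the back of a finger (tool +y towards the axis). It will make arcs of about 2.2 rad around the free front of the rim, from left to right, with the tool turning along with the arc.

```bash
python3 -m jog '{"delta_rot":[[0,0,0],[0,0,0],[0,0,0],[0,0,0],[0,0,0]],"translation":[[28,-28,0],[57,-57,0],[86,-86,0],[114,-115,0],[143,-144,0]],"hand":[-1,-1,-1,-1,-1]}'
python3 -m jog '{"delta_rot":[[0,0,0],[0,0,0],[0,0,0],[0,0,0],[0,0,0]],"translation":[[28,-28,0],[57,-57,0],[86,-86,0],[114,-115,0],[143,-144,0]],"hand":[-1,-1,-1,-1,-1]}'
python3 -m jog '{"delta_rot":[[0,0,0],[0,0,0],[0,0,0],[0,0,0],[0,0,0]],"translation":[[28,-28,0],[57,-57,0],[86,-86,0],[114,-115,0],[143,-144,0]],"hand":[-1,-1,-1,-1,-1]}'
cat >> h.py <<'E'
C=np.array([603.2,28.6]);YAW=.105
def togo(phi,r,z,yaw=YAW):
    """shift and turn (tool axes) to stand at angle phi (0=front, + to the right) and radius r, tool y to the axis"""
    o=get_obs();Rm=R.from_rotvec(o["orientation"]);a=np.pi+yaw+phi
    P=np.array([*(C+r*np.array([np.cos(a),np.sin(a)])),z])
    y=np.array([-np.cos(a),-np.sin(a),0]);zz=np.array([0,0,-1.]);G=R.from_matrix(np.c_[np.cross(y,zz),y,zz])
    print("t",o["t"],"pos",o["ee_pos"].round(1),"F",o["ft_force"].round(1),"w",round(o["width"],1))
    print("shift",Rm.inv().apply(P-o["ee_pos"]).round(1),"turn",(Rm.inv()*G).as_rotvec().round(3))
E
python3 -c "
from h import *
togo(-1.1,64,200)"
```

```text
t: 0.6
ee_pos: [246.6, -435.6, 196.6]
orientation: [-3.121, -0.35, 0.0]
ft_force: [0.1, -0.9, 0.1]
width: 51.3
t: 1.1
ee_pos: [354.1, -263.5, 196.8]
orientation: [-3.122, -0.35, 0.0]
ft_force: [1.2, 0.2, 1.0]
width: 11.3
t: 1.6
ee_pos: [461.6, -91.3, 196.8]
orientation: [-3.122, -0.351, 0.0]
ft_force: [0.1, -0.8, 0.4]
width: 0.4
t 1.6 pos [461.6 -91.3 196.8] F [ 0.1 -0.8  0.4] w 0.4
shift [ 142.7 -145.5   -3.2] turn [-0.     0.    -0.352]
```

```bash
python3 -m jog '{"delta_rot":[[0,0,-0.07],[0,0,-0.14],[0,0,-0.21],[0,0,-0.28],[0,0,-0.352]],"translation":[[28,-29,0],[57,-58,0],[86,-87,0],[114,-116,0],[142.7,-145.5,0]],"hand":[-1,-1,-1,-1,-1]}'
python3 -m jog '{"delta_rot":[[0,0,0],[0,0,0],[0,0,0],[0,0,0]],"translation":[[0,0,14],[0,0,28],[0,0,42],[0,0,42]],"hand":[-1,-1,-1,-1]}'
python3 -c "
from h import *
togo(-1.1,64,153)
im=optics.get_image('wrist')
cv2.imwrite('pics/w1.png',im[:,:,::-1])"
```

```text
t: 2.1
ee_pos: [568.3, 82.1, 196.5]
orientation: [-3.011, -0.897, 0.001]
ft_force: [0.9, -0.9, -0.0]
width: 0.2
t: 2.5
ee_pos: [565.4, 79.2, 152.1]
orientation: [-3.012, -0.889, 0.008]
ft_force: [-0.4, -0.9, 0.5]
width: 0.7
t 2.5 pos [565.4  79.2 152.1] F [-0.4 -0.9  0.5] w 0.7
shift [ 4.1 -1.  -0.9] turn [-0.002  0.005 -0.002]
```

View pics/w1.png

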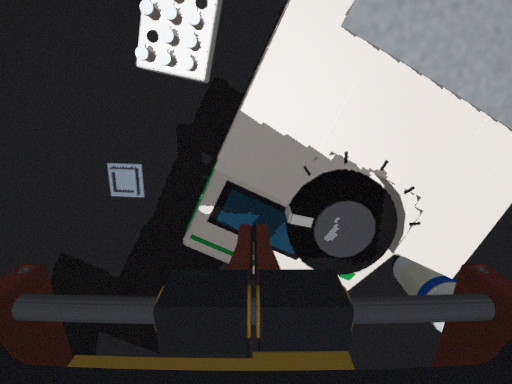

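The wrist view shows the shut fingertips near (253,235). The wheel is to their right (+y) with its centre near (344,228) and its mark at (300,220). During the descent the TCP moved about 4 mm sideways, so I'll hold and re-read.

```bash
python3 -m jog '{"delta_rot":[[0,0,0],[0,0,0]],"translation":[[0,0,0],[0,0,0]],"hand":[-1,-1]}'
python3 -c "
from h import *
togo(-1.1,64,153);o=get_obs();print(o['qvel'].round(3),o['moment'],o['joint_torque'].round(1))"
```

```text
t: 2.75
ee_pos: [568.4, 80.0, 155.6]
orientation: [3.013, 0.891, 0.002]
ft_force: [0.4, -0.1, 0.5]
width: 0.4
t 2.75 pos [568.4  80.  155.6] F [ 0.4 -0.1  0.5] w 0.4
shift [ 1.2 -1.9  2.6] turn [ 0.    -0.001 -0.001]
[ 0.005 -0.003 -0.002  0.001 -0.     0.001] [-0.00857088  0.00190914  0.00441278] [ -0.  -50.  -24.5   0.   -0.1   0. ]
```

```bash
python3 -m jog '{"delta_rot":[[0,0,0],[0,0,0],[0,0,0],[0,0,0]],"translation":[[1,3,2],[1,6,2],[1,8,2],[1,8,2]],"hand":[-1,-1,-1,-1]}'
python3 -m jog '{"delta_rot":[[0,0,0],[0,0,0],[0,0,0]],"translation":[[0,1,0],[0,2,0],[0,2,0]],"hand":[-1,-1,-1]}'
python3 -m jog '{"delta_rot":[[0,0,0],[0,0,0],[0,0,0]],"translation":[[0,1,0],[0,2,0],[0,2,0]],"hand":[-1,-1,-1]}'
python3 -m jog '{"delta_rot":[[0,0,0],[0,0,0],[0,0,0]],"translation":[[0,1,0],[0,1,0],[0,1,0]],"hand":[-1,-1,-1]}'
python3 -c "
from h import *
togo(-1.1,51.5,153)"
```

```text
t: 3.15
ee_pos: [573.5, 74.1, 153.0]
orientation: [3.012, 0.892, 0.0]
ft_force: [0.2, 0.9, -0.8]
width: 0.2
t: 3.45
ee_pos: [574.3, 72.7, 152.9]
orientation: [3.012, 0.892, 0.0]
ft_force: [0.5, -0.1, -0.1]
width: 0.0
t: 3.75
ee_pos: [575.5, 71.0, 152.9]
orientation: [3.012, 0.892, 0.0]
ft_force: [-0.2, 0.4, -1.3]
width: 0.5
t: 4.05
ee_pos: [575.9, 70.2, 152.9]
orientation: [-3.012, -0.892, 0.0]
ft_force: [0.3, -0.5, -0.2]
width: 0.5
t 4.05 pos [575.9  70.2 152.9] F [ 0.3 -0.5 -0.2] w 0.5
shift [ 0.3 -1.7 -0.1] turn [-0.  0. -0.]
```

```bash
python3 -m jog '{"delta_rot":[[0,0,0],[0,0,0],[0,0,0]],"translation":[[0,1,0],[0,1.5,0],[0,1.5,0]],"hand":[-1,-1,-1]}'
python3 -m jog '{"delta_rot":[[0,0,0],[0,0,0],[0,0,0]],"translation":[[0,1,0],[0,1,0],[0,1,0]],"hand":[-1,-1,-1]}'
python3 -m jog '{"delta_rot":[[0,0,0],[0,0,0],[0,0,0]],"translation":[[0,1,0],[0,1,0],[0,1,0]],"hand":[-1,-1,-1]}'
python3 -c "
from h import *
togo(-1.1,48,153)"
```

```text
t: 4.35
ee_pos: [576.8, 68.9, 152.9]
orientation: [3.012, 0.892, -0.0]
ft_force: [0.3, 0.4, -0.9]
width: 0.2
t: 4.65
ee_pos: [577.3, 68.1, 152.9]
orientation: [-3.012, -0.892, 0.0]
ft_force: [-0.6, -0.3, 0.0]
width: 0.5
t: 4.95
ee_pos: [577.8, 67.3, 152.9]
orientation: [-3.012, -0.892, -0.0]
ft_force: [0.2, -0.2, 0.2]
width: 0.8
t 4.95 pos [577.8  67.3 152.9] F [ 0.2 -0.2  0.2] w 0.8
shift [ 0.2 -1.7 -0.1] turn [-0. -0. -0.]
```

```bash
python3 -m jog '{"delta_rot":[[0,0,0],[0,0,0],[0,0,0]],"translation":[[0,1,0],[0,1,0],[0,1,0]],"hand":[-1,-1,-1]}'
python3 -m jog '{"delta_rot":[[0,0,0],[0,0,0],[0,0,0]],"translation":[[0,1,0],[0,1,0],[0,1,0]],"hand":[-1,-1,-1]}'
python3 -c "
from h import *
togo(-1.1,48,153)
im=optics.get_image('wrist')
cv2.imwrite('pics/w2.png',cv2.resize(im[160:310,180:380,::-1],None,fx=3,fy=3))"
```

```text
t: 5.25
ee_pos: [578.4, 66.4, 152.9]
orientation: [-3.012, -0.892, 0.0]
ft_force: [-0.3, 0.3, -0.3]
width: 0.2
t: 5.55
ee_pos: [578.9, 65.6, 152.9]
orientation: [3.012, 0.892, 0.0]
ft_force: [-0.5, -0.1, 1.3]
width: 0.5
t 5.55 pos [578.9  65.6 152.9] F [-0.5 -0.1  1.3] w 0.5
shift [ 0.2 -3.8 -0.1] turn [ 0. -0. -0.]
```

View pics/w2.png

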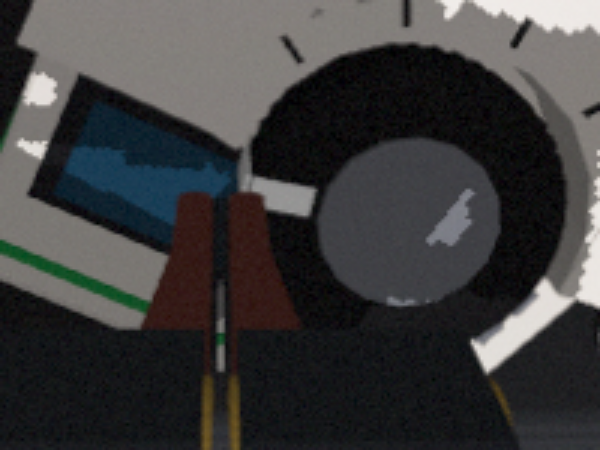

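The close-up shows the two fingertips at crop (180–265, 195) with a small gap, and their right edge looks only just at the rim. The cap centre is at crop (409,222). I'll use the calibration to check where the axis really is relative to the tip.

Run:
```python
from h import *
o=get_obs();c=optics.calibration("wrist")
f=lambda u,v:(180+u/3,160+v/3)
print("cap",cast(c,f(409,222),173).round(1))
print("mark mid",cast(c,f(283,197),170).round(1))
print("tip proj crop",((proj(c,o["ee_pos"])-[180,160])*3).round(0), "tip edges at TCP z",cast(c,[f(178,197),f(265,197)],o["ee_pos"][2]).round(1))
print("cam",c["cam_to_world"][:3,3].round(0), o["ee_pos"].round(1))
ww=[[*(C+38*np.array([np.cos(a),np.sin(a)])),z] for z in(170,150) for a in np.pi+YAW-1.1+np.array([-.6,-.3,0,.3,.6])]
print(((proj(c,ww)-[180,160])*3).round(0))
```

```text
cap [[603.3  29.4 173. ]]
mark mid [[591.9  56.  170. ]]
tip proj crop [[217. 189.]] tip edges at TCP z [[571.8  72.6 152.9]
 [583.7  54.3 152.9]]
cam [650. 111. 342.] [578.9  65.6 152.9]
[[275. 131.]
 [252. 173.]
 [244. 219.]
 [251. 262.]
 [271. 300.]
 [269. 103.]
 [249. 142.]
 [242. 184.]
 [248. 224.]
 [266. 259.]]
```

By these numbers the tip should be close to touching. I'll creep inward and watch the force.

```bash
python3 -m jog '{"delta_rot":[[0,0,0],[0,0,0],[0,0,0]],"translation":[[0,1,0],[0,1,0],[0,1,0]],"hand":[-1,-1,-1]}'
python3 -m jog '{"delta_rot":[[0,0,0],[0,0,0],[0,0,0]],"translation":[[0,1,0],[0,1,0],[0,1,0]],"hand":[-1,-1,-1]}'
python3 -c "
from h import *
togo(-1.1,48,153)
o=get_obs();print(o['moment'].round(2))"
```

```text
t: 5.9
ee_pos: [579.5, 64.7, 152.9]
orientation: [3.012, 0.892, 0.0]
ft_force: [0.3, -0.8, 0.2]
width: 0.5
t: 6.2
ee_pos: [580.0, 63.9, 152.9]
orientation: [-3.012, -0.892, -0.0]
ft_force: [0.1, 0.2, -0.7]
width: 0.8
t 6.2 pos [580.   63.9 152.9] F [ 0.1  0.2 -0.7] w 0.8
shift [ 0.2 -5.8 -0.1] turn [ 0. -0. -0.]
[-0.04  0.02  0.01]
```

```bash
python3 -c "
from h import *
im=optics.get_image('wrist');s=optics.get_image('scene')
a=cv2.resize(im[180:280,200:300,::-1],(400,400),interpolation=2);b=cv2.resize(s[150:230,190:270,::-1],(400,400),interpolation=2)
a=cv2.convertScaleAbs(a,alpha=1.6,beta=20);b=cv2.convertScaleAbs(b,alpha=1.3,beta=20)
cv2.imwrite('pics/w3.png',np.hstack([a,b]))
c=optics.calibration('scene');o=get_obs();print((proj(c,o['ee_pos'])-[190,150])*5)"
```

```text
[[283.73976127 259.66506594]]
```

View pics/w3.png

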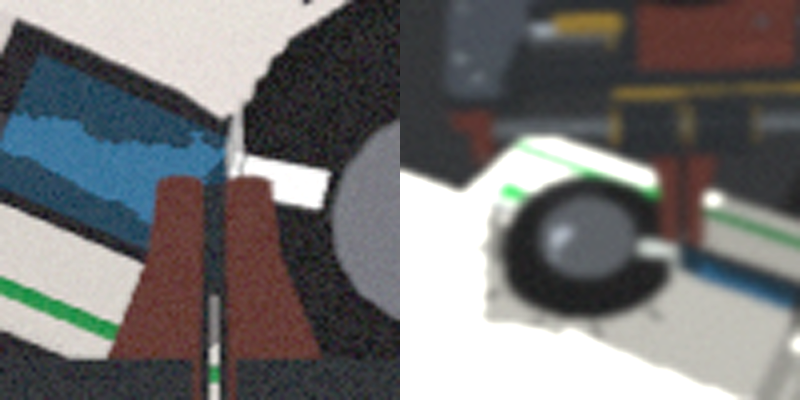

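The visible finger edge appears to overlap the rim, yet there's no force. The true contact surface may sit further in, so I'll keep creeping in small steps.

```bash
python3 -m jog '{"delta_rot":[[0,0,0],[0,0,0],[0,0,0]],"translation":[[0,1,0],[0,1,0],[0,1,0]],"hand":[-1,-1,-1]}'
python3 -m jog '{"delta_rot":[[0,0,0],[0,0,0],[0,0,0]],"translation":[[0,1,0],[0,1,0],[0,1,0]],"hand":[-1,-1,-1]}'
python3 -c "
from h import *
togo(-1.1,48,153)
o=get_obs();print(o['moment'].round(2))"
```

```text
t: 6.6
ee_pos: [580.5, 63.1, 152.8]
orientation: [-3.012, -0.892, 0.0]
ft_force: [0.5, -0.7, 0.7]
width: 0.5
t: 6.9
ee_pos: [581.1, 62.2, 152.9]
orientation: [-3.012, -0.892, 0.0]
ft_force: [0.4, 0.1, -0.3]
width: 0.8
t 6.9 pos [581.1  62.2 152.9] F [ 0.4  0.1 -0.3] w 0.8
shift [ 0.2 -7.8 -0.1] turn [-0. -0. -0.]
[-0.02 -0.02  0.02]
```

```bash
python3 -c "
from h import *
o=get_obs();c=optics.calibration('wrist');im=optics.get_image('wrist')[:,:,::-1]
x0,y0,s=210,180,6
b=cv2.resize(im[y0:y0+95,x0:x0+130],None,fx=s,fy=s,interpolation=2);b=cv2.convertScaleAbs(b,alpha=1.6,beta=20)
P=lambda p:np.round((proj(c,p)-[x0,y0]+.5)*s).astype(np.int32)
th=np.linspace(0,6.28,80)
for z,col in((170,(0,255,255)),(150,(255,0,255))):
    cv2.polylines(b,[P(np.c_[C[0]+38*np.cos(th),C[1]+38*np.sin(th),0*th+z])],True,col,1)
Rm=R.from_rotvec(o['orientation'])
for y in(0,6,11): 
  cv2.polylines(b,[P(o['ee_pos']+Rm.apply([[-10,y,0],[10,y,0],[10,y,-20],[-10,y,-20]]))],True,(0,255,0),1)
cv2.imwrite('pics/w4.png',b)"
```

```text
(no output)
```

View pics/w4.png

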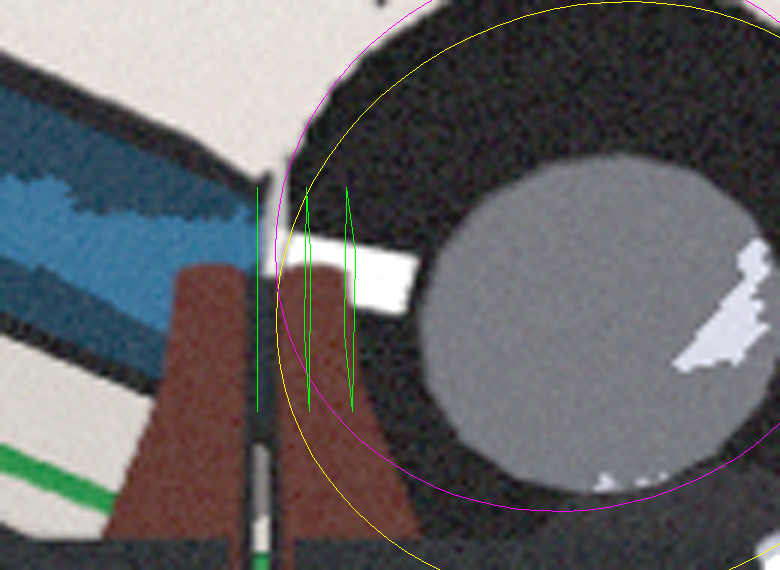

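```bash
python3 -c "
from h import *
o=get_obs();c=optics.calibration('wrist');Rm=R.from_rotvec(o['orientation'])
x0,y0,s=210,180,6
for x in(-10,0,10):
  for z in(10,0,-10,-20): print(x,z,((proj(c,o['ee_pos']+Rm.apply([x,0,z]))-[x0,y0]+.5)*s).round()[0])
print(np.round(np.linalg.inv(np.r_[np.c_[Rm.as_matrix(),o['ee_pos']],[[0,0,0,1]]])@c['cam_to_world'],2),o['ee_pos'],o['qpos'])
"
```

```text
-10 10 [257. 300.]
-10 0 [257. 334.]
-10 -10 [257. 371.]
-10 -20 [257. 411.]
0 10 [257. 230.]
0 0 [257. 261.]
0 -10 [257. 295.]
0 -20 [257. 333.]
10 10 [257. 158.]
10 0 [257. 187.]
10 -10 [257. 218.]
10 -20 [257. 252.]
[[   0.      0.95    0.3    83.85]
 [   1.     -0.     -0.      0.45]
 [  -0.      0.3    -0.95 -189.14]
 [   0.      0.      0.      1.  ]] [581.0958342   62.24620713 152.86194533] [8.63299481e-02 4.18259179e-01 1.75505027e+00 3.87575829e-05
 9.68316575e-01 1.08136772e+00]
```

The camera looks from the tool's +x side. The visible end at row 267 fits a finger end of normal width about 20 mm above the reported TCP, so the fingers may simply be passing over the wheel. That would explain the zero force. In front of the shell there is only the keypad (at most 108 mm), so I can go lower safely. I'll back out, drop, and press again.

```bash
python3 -m jog '{"delta_rot":[[0,0,0],[0,0,0],[0,0,0],[0,0,0]],"translation":[[0,-8,0],[0,-16,0],[0,-24,0],[0,-24,0]],"hand":[-1,-1,-1,-1]}'
python3 -m jog '{"delta_rot":[[0,0,-0.05],[0,0,-0.1],[0,0,-0.1],[0,0,-0.1],[0,0,-0.1]],"translation":[[-3,0,5],[-6.4,0.3,10],[-6.4,0.3,15],[-6.4,0.3,18],[-6.4,0.3,18]],"hand":[-1,-1,-1,-1,-1]}'
python3 -c "
from h import *
togo(-1.0,64,135)"
```

```text
t: 7.35
ee_pos: [567.2, 83.5, 152.9]
orientation: [-3.011, -0.894, 0.001]
ft_force: [0.2, -0.3, -0.5]
width: 0.8
t: 7.85
ee_pos: [562.7, 78.7, 134.4]
orientation: [-2.964, -1.04, 0.001]
ft_force: [0.2, -0.9, -0.6]
width: 0.4
t 7.85 pos [562.7  78.7 134.4] F [ 0.2 -0.9 -0.6] w 0.4
shift [ 0.3  0.4 -0.6] turn [-0.     0.001 -0.001]
```

```bash
python3 -m jog '{"delta_rot":[[0,0,0],[0,0,0],[0,0,0],[0,0,0]],"translation":[[0,4,0],[0,8,0],[0,11,0],[0,11,0]],"hand":[-1,-1,-1,-1]}'
python3 -m jog '{"delta_rot":[[0,0,0],[0,0,0],[0,0,0]],"translation":[[0,1,0],[0,1,0],[0,1,0]],"hand":[-1,-1,-1]}'
python3 -m jog '{"delta_rot":[[0,0,0],[0,0,0],[0,0,0]],"translation":[[0,1,0],[0,1,0],[0,1,0]],"hand":[-1,-1,-1]}'
python3 -m jog '{"delta_rot":[[0,0,0],[0,0,0],[0,0,0]],"translation":[[0,1,0],[0,1,0],[0,1,0]],"hand":[-1,-1,-1]}'
python3 -c "
from h import *
togo(-1.0,50,135)"
```

```text
t: 8.25
ee_pos: [570.2, 69.7, 135.1]
orientation: [2.964, 1.04, 0.001]
ft_force: [0.1, -0.3, 1.1]
width: 0.8
t: 8.55
ee_pos: [570.3, 69.3, 134.9]
orientation: [-2.964, -1.041, 0.0]
ft_force: [0.9, 0.9, -0.3]
width: 0.1
t: 8.85
ee_pos: [570.9, 68.5, 134.9]
orientation: [-2.964, -1.041, 0.0]
ft_force: [0.6, -0.2, -0.2]
width: 0.1
t: 9.15
ee_pos: [571.6, 67.7, 134.9]
orientation: [-2.964, -1.041, 0.0]
ft_force: [-0.3, -0.4, -0.5]
width: 0.6
t 9.15 pos [571.6  67.7 134.9] F [-0.3 -0.4 -0.5] w 0.6
shift [ 0.2  0.3 -0.1] turn [-0. -0. -0.]
```

```bash
python3 -m jog '{"delta_rot":[[0,0,0],[0,0,0],[0,0,0]],"translation":[[0,1,0],[0,1,0],[0,1,0]],"hand":[-1,-1,-1]}'
python3 -m jog '{"delta_rot":[[0,0,0],[0,0,0],[0,0,0]],"translation":[[0,1,0],[0,1,0],[0,1,0]],"hand":[-1,-1,-1]}'
python3 -m jog '{"delta_rot":[[0,0,0],[0,0,0],[0,0,0]],"translation":[[0,1,0],[0,1,0],[0,1,0]],"hand":[-1,-1,-1]}'
python3 -c "
from h import *
togo(-1.0,47,135)"
```

```text
t: 9.45
ee_pos: [572.2, 66.9, 134.9]
orientation: [-2.964, -1.041, -0.0]
ft_force: [0.4, -0.1, -0.4]
width: 0.5
t: 9.75
ee_pos: [572.7, 66.2, 134.8]
orientation: [-2.964, -1.041, 0.0]
ft_force: [-0.9, 1.3, 0.3]
width: 0.3
t: 10.05
ee_pos: [572.8, 66.1, 134.8]
orientation: [-2.963, -1.041, 0.001]
ft_force: [-1.9, 4.2, 2.0]
width: 0.2
t 10.05 pos [572.8  66.1 134.8] F [-1.9  4.2  2. ] w 0.2
shift [ 0.3  1.2 -0.2] turn [-0.002  0.    -0.   ]
```

Contact at r ≈ 48.3 mm, with 4.6 N after about 1.3 mm of extra command. So the contact geometry is now clear, at about 4 N/mm. I'll press slightly more and make the first stroke.

```bash
python3 -m jog '{"delta_rot":[[0,0,0],[0,0,0]],"translation":[[0,0.7,0],[0,0.7,0]],"hand":[-1,-1]}'
python3 -m jog '{"delta_rot":[[0,0,-0.1],[0,0,-0.2],[0,0,-0.3],[0,0,-0.4],[0,0,-0.5]],"translation":[[-4.64,0.23,0],[-9.24,0.93,0],[-13.74,2.08,0],[-18.11,3.67,0],[-22.29,5.69,0]],"hand":[-1,-1,-1,-1,-1]}'
python3 -c "
from h import *
togo(-0.5,46.5,135)
im=optics.get_image('top')[:,:,::-1]
cv2.imwrite('pics/t5.png',cv2.convertScaleAbs(topdown('top',im,C,60,170),alpha=1.3))"
```

```text
t: 10.25
ee_pos: [572.8, 66.0, 134.8]
orientation: [-2.962, -1.04, 0.002]
ft_force: [-4.2, 6.2, 3.1]
width: 0.3
t: 10.75
ee_pos: [558.8, 47.0, 134.7]
orientation: [-2.609, -1.747, 0.002]
ft_force: [-2.6, 3.2, 2.1]
width: 1.0
t 10.75 pos [558.8  47.  134.7] F [-2.6  3.2  2.1] w 1.0
shift [ 0.1  1.5 -0.3] turn [-0.002  0.     0.004]
```

```bash
cat >> h.py <<'E'
def mark(name='wrist',save=None):
    im=optics.get_image(name);im=im[:,:,::-1];n=480;h=60
    t=topdown(name,im,C,h,170,n);g=t.min(2).astype(int)
    a=np.linspace(h,-h,n);X,Y=np.meshgrid(a,a,indexing='ij');r=np.hypot(X,Y)
    m=((r>26)&(r<35)&(g>130)).astype(np.uint8)
    k,l,st,ce=cv2.connectedComponentsWithStats(m)
    for i in range(1,k):
        if st[i,4]>150:
            x,y=a[int(ce[i][1])],a[int(ce[i][0])];w=np.arctan2(y,x)-np.pi-YAW
            print("mark cand",st[i,4],"r",round(np.hypot(x,y),1),"wheel mod 2pi",round((w+np.pi)%(2*np.pi)-np.pi,2))
    if save: cv2.imwrite(save,t)
E
python3 -c "
from h import *
mark('wrist','pics/m6.png');mark('top')"
```

```text
mark cand 974 r 30.5 wheel mod 2pi -0.79
mark cand 27441 r 0.2 wheel mod 2pi -2.46
```

View pics/m6.png

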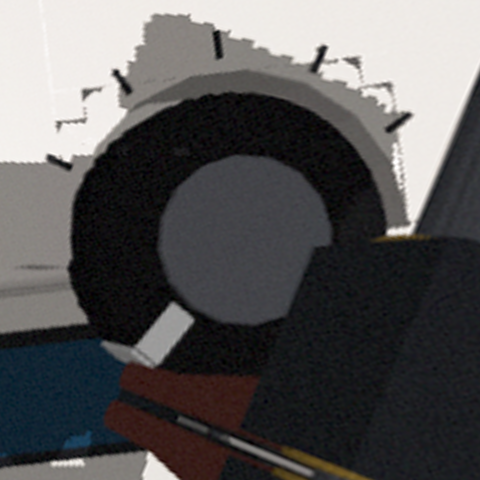

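The rectified wrist view shows the mark at wheel ≈ -0.79, up from -1.3. The wheel turned by exactly the 0.5 rad stroke, so there is no slip. I'll continue with slightly more pressure.

```bash
python3 -m jog '{"delta_rot":[[0,0,-0.1],[0,0,-0.2],[0,0,-0.3],[0,0,-0.4],[0,0,-0.5]],"translation":[[-4.64,0.93,0],[-9.24,1.63,0],[-13.74,2.78,0],[-18.11,4.37,0],[-22.29,6.39,0]],"hand":[-1,-1,-1,-1,-1]}'
python3 -c "
from h import *
togo(0,46.5,135);mark()"
python3 -m jog '{"delta_rot":[[0,0,-0.1],[0,0,-0.2],[0,0,-0.3],[0,0,-0.4],[0,0,-0.5]],"translation":[[-4.64,0.23,0],[-9.24,0.93,0],[-13.74,2.08,0],[-18.11,3.67,0],[-22.29,5.69,0]],"hand":[-1,-1,-1,-1,-1]}'
python3 -c "
from h import *
togo(0.5,46.5,135);mark()"
```

```text
t: 11.4
ee_pos: [556.0, 23.4, 134.7]
orientation: [-2.098, -2.335, 0.003]
ft_force: [-4.4, 1.2, 2.9]
width: 0.7
t 11.4 pos [556.   23.4 134.7] F [-4.4  1.2  2.9] w 0.7
shift [ 0.2  0.9 -0.3] turn [-0.003 -0.     0.002]
mark cand 975 r 30.4 wheel mod 2pi -0.27
t: 11.95
ee_pos: [564.9, 1.5, 134.6]
orientation: [-1.457, -2.782, 0.001]
ft_force: [-0.9, 1.2, -0.8]
width: 0.5
t 11.95 pos [564.9   1.5 134.6] F [-0.9  1.2 -0.8] w 0.5
shift [ 0.5  0.4 -0.4] turn [-0.001 -0.     0.001]
mark cand 982 r 30.2 wheel mod 2pi 0.16
```

```bash
sed -i 's/603.2,28.6/603.2,29.6/' h.py
python3 -m jog '{"delta_rot":[[0,0,-0.1],[0,0,-0.2],[0,0,-0.3],[0,0,-0.4],[0,0,-0.5]],"translation":[[-4.64,1.6,0],[-9.24,2.4,0],[-13.74,3.6,0],[-18.11,5.2,0],[-22.29,7.2,0]],"hand":[-1,-1,-1,-1,-1]}'
python3 -c "
from h import *
togo(1.0,46.5,135);mark()"
python3 -m jog '{"delta_rot":[[0,0,0],[0,0,0],[0,0,0]],"translation":[[0,-6,0],[0,-12,0],[0,-12,0]],"hand":[-1,-1,-1]}'
python3 -c "
from h import *
togo(1.0,60,135)"
```

```text
t: 12.5
ee_pos: [583.4, -13.1, 134.6]
orientation: [-0.725, -3.055, 0.002]
ft_force: [-2.1, -1.0, 0.1]
width: 0.6
t 12.5 pos [583.4 -13.1 134.6] F [-2.1 -1.   0.1] w 0.6
shift [ 1.5  0.5 -0.4] turn [-0.002 -0.001 -0.   ]
mark cand 979 r 30.3 wheel mod 2pi 0.69
t: 12.85
ee_pos: [578.4, -23.6, 135.0]
orientation: [0.73, 3.055, 0.0]
ft_force: [0.5, 1.1, -0.2]
width: 0.5
t 12.85 pos [578.4 -23.6 135. ] F [ 0.5  1.1 -0.2] w 0.5
shift [ 1.7 -1.3 -0. ] turn [ 0.     0.    -0.003]
```

The wheel reads 0.69, so +1.98 rad so far. The axis is corrected by +1 mm in y. Next come the return at r = 60 mm and stroke 2.

```bash
python3 -m jog '{"delta_rot":[[0,0,0]],"translation":[[1.7,-1.3,0]],"hand":[-1]}' >/dev/null
python3 -m jog '{"delta_rot":[[0,0,0.1],[0,0,0.2],[0,0,0.3],[0,0,0.4],[0,0,0.5]],"translation":[[5.99,0.3,0],[11.92,1.2,0],[17.73,2.68,0],[23.37,4.74,0],[28.77,7.35,0]],"hand":[-1,-1,-1,-1,-1]}' |grep force
python3 -m jog '{"delta_rot":[[0,0,0.1],[0,0,0.2],[0,0,0.3],[0,0,0.4],[0,0,0.5]],"translation":[[5.99,0.3,0],[11.92,1.2,0],[17.73,2.68,0],[23.37,4.74,0],[28.77,7.35,0]],"hand":[-1,-1,-1,-1,-1]}' |grep force
python3 -m jog '{"delta_rot":[[0,0,0.1],[0,0,0.2],[0,0,0.3],[0,0,0.4],[0,0,0.5]],"translation":[[5.99,0.3,0],[11.92,1.2,0],[17.73,2.68,0],[23.37,4.74,0],[28.77,7.35,0]],"hand":[-1,-1,-1,-1,-1]}' |grep force
python3 -m jog '{"delta_rot":[[0,0,0.1],[0,0,0.2],[0,0,0.3],[0,0,0.4],[0,0,0.5]],"translation":[[5.99,0.3,0],[11.92,1.2,0],[17.73,2.68,0],[23.37,4.74,0],[28.77,7.35,0]],"hand":[-1,-1,-1,-1,-1]}' |grep force
python3 -m jog '{"delta_rot":[[0,0,0],[0,0,0],[0,0,0],[0,0,0]],"translation":[[0,6,0],[0,11,0],[0,14,0],[0,14,0]],"hand":[-1,-1,-1,-1]}' |grep force
python3 -c "
from h import *
togo(-1.0,46,135);mark()"
```

```text
ft_force: [0.3, 0.4, 0.6]
ft_force: [0.1, -0.4, -0.6]
ft_force: [0.6, -0.2, -0.5]
ft_force: [1.0, -0.8, 0.5]
ft_force: [-3.9, 6.3, 3.0]
t 15.35 pos [573.6  66.6 134.8] F [-3.9  6.3  3. ] w 0.3
shift [-0.1  1.4 -0.2] turn [-0.003  0.001  0.   ]
```

```bash
python3 -m jog '{"delta_rot":[[0,0,-0.1],[0,0,-0.2],[0,0,-0.3],[0,0,-0.4],[0,0,-0.5]],"translation":[[-4.59,0.23,0],[-9.14,0.92,0],[-13.59,2.05,0],[-17.91,3.63,0],[-22.05,5.63,0]],"hand":[-1,-1,-1,-1,-1]}'|grep force
python3 -m jog '{"delta_rot":[[0,0,-0.1],[0,0,-0.2],[0,0,-0.3],[0,0,-0.4],[0,0,-0.5]],"translation":[[-4.59,0.23,0],[-9.14,0.92,0],[-13.59,2.05,0],[-17.91,3.63,0],[-22.05,5.63,0]],"hand":[-1,-1,-1,-1,-1]}'|grep force
python3 -m jog '{"delta_rot":[[0,0,-0.1],[0,0,-0.2],[0,0,-0.3],[0,0,-0.4],[0,0,-0.5]],"translation":[[-4.59,0.23,0],[-9.14,0.92,0],[-13.59,2.05,0],[-17.91,3.63,0],[-22.05,5.63,0]],"hand":[-1,-1,-1,-1,-1]}'|grep force
python3 -m jog '{"delta_rot":[[0,0,-0.1],[0,0,-0.2],[0,0,-0.3],[0,0,-0.4],[0,0,-0.5]],"translation":[[-4.59,0.23,0],[-9.14,0.92,0],[-13.59,2.05,0],[-17.91,3.63,0],[-22.05,5.63,0]],"hand":[-1,-1,-1,-1,-1]}'|grep force
python3 -c "
from h import *
togo(1.0,46,135);mark()"
python3 -m jog '{"delta_rot":[[0,0,0],[0,0,0],[0,0,0]],"translation":[[0,-6,0],[0,-14,0],[0,-14,0]],"hand":[-1,-1,-1]}' |grep force
python3 -c "
from h import *
togo(1.0,60,135);mark()"
```

```text
ft_force: [-4.3, 3.0, 2.7]
ft_force: [-4.5, 1.4, 3.5]
ft_force: [-4.4, -0.8, 2.7]
ft_force: [-3.0, -1.4, 0.6]
t 17.4 pos [581.6 -12.1 134.6] F [-3.  -1.4  0.6] w 0.5
shift [-0.6  1.  -0.4] turn [-0.002 -0.002  0.005]
ft_force: [-0.6, 0.2, -0.1]
t 17.75 pos [575.9 -24.3 134.9] F [-0.6  0.2 -0.1] w 0.5
shift [-0.2  0.4 -0.1] turn [-0.    -0.    -0.002]
mark cand 955 r 30.4 wheel mod 2pi 2.75
```

Stroke 2 gave +2.06 rad (wheel 2.75, total about +4.04). Cycle 3 next.

```bash
python3 -m jog '{"delta_rot":[[0,0,0.1],[0,0,0.2],[0,0,0.3],[0,0,0.4],[0,0,0.5]],"translation":[[5.99,0.3,0],[11.92,1.2,0],[17.73,2.68,0],[23.37,4.74,0],[28.77,7.35,0]],"hand":[-1,-1,-1,-1,-1]}' |grep force
python3 -m jog '{"delta_rot":[[0,0,0.1],[0,0,0.2],[0,0,0.3],[0,0,0.4],[0,0,0.5]],"translation":[[5.99,0.3,0],[11.92,1.2,0],[17.73,2.68,0],[23.37,4.74,0],[28.77,7.35,0]],"hand":[-1,-1,-1,-1,-1]}' |grep force
python3 -m jog '{"delta_rot":[[0,0,0.1],[0,0,0.2],[0,0,0.3],[0,0,0.4],[0,0,0.5]],"translation":[[5.99,0.3,0],[11.92,1.2,0],[17.73,2.68,0],[23.37,4.74,0],[28.77,7.35,0]],"hand":[-1,-1,-1,-1,-1]}' |grep force
python3 -m jog '{"delta_rot":[[0,0,0.1],[0,0,0.2],[0,0,0.3],[0,0,0.4],[0,0,0.5]],"translation":[[5.99,0.3,0],[11.92,1.2,0],[17.73,2.68,0],[23.37,4.74,0],[28.77,7.35,0]],"hand":[-1,-1,-1,-1,-1]}' |grep force
python3 -m jog '{"delta_rot":[[0,0,0],[0,0,0],[0,0,0],[0,0,0]],"translation":[[0,6,0],[0,11,0],[0,14,0],[0,14,0]],"hand":[-1,-1,-1,-1]}' |grep force
python3 -m jog '{"delta_rot":[[0,0,-0.1],[0,0,-0.2],[0,0,-0.3],[0,0,-0.4],[0,0,-0.5]],"translation":[[-4.59,0.23,0],[-9.14,0.92,0],[-13.59,2.05,0],[-17.91,3.63,0],[-22.05,5.63,0]],"hand":[-1,-1,-1,-1,-1]}'|grep force
python3 -m jog '{"delta_rot":[[0,0,-0.1],[0,0,-0.2],[0,0,-0.3],[0,0,-0.4],[0,0,-0.5]],"translation":[[-4.59,0.23,0],[-9.14,0.92,0],[-13.59,2.05,0],[-17.91,3.63,0],[-22.05,5.63,0]],"hand":[-1,-1,-1,-1,-1]}'|grep force
python3 -m jog '{"delta_rot":[[0,0,-0.1],[0,0,-0.2],[0,0,-0.3],[0,0,-0.4],[0,0,-0.5]],"translation":[[-4.59,0.23,0],[-9.14,0.92,0],[-13.59,2.05,0],[-17.91,3.63,0],[-22.05,5.63,0]],"hand":[-1,-1,-1,-1,-1]}'|grep force
python3 -m jog '{"delta_rot":[[0,0,-0.1],[0,0,-0.2],[0,0,-0.3],[0,0,-0.4],[0,0,-0.5]],"translation":[[-4.59,0.23,0],[-9.14,0.92,0],[-13.59,2.05,0],[-17.91,3.63,0],[-22.05,5.63,0]],"hand":[-1,-1,-1,-1,-1]}'|grep force
python3 -m jog '{"delta_rot":[[0,0,0],[0,0,0],[0,0,0]],"translation":[[0,-6,0],[0,-14,0],[0,-14,0]],"hand":[-1,-1,-1]}' |grep force
python3 -c "
from h import *
togo(1.0,60,135);mark()"
```

```text
ft_force: [-0.4, -0.7, 0.3]
ft_force: [-0.6, 0.3, -0.7]
ft_force: [0.1, -0.8, 0.4]
ft_force: [-0.3, 0.4, 0.6]
ft_force: [-3.4, 5.5, 2.2]
ft_force: [-5.2, 3.9, 3.7]
ft_force: [-4.2, 2.0, 3.9]
ft_force: [-5.1, -1.2, 3.0]
ft_force: [-3.3, -1.0, 2.0]
ft_force: [0.3, -0.2, -0.4]
t 22.5 pos [575.8 -24.4 134.8] F [ 0.3 -0.2 -0.4] w 0.4
shift [-0.3  0.6 -0.2] turn [-0.    -0.    -0.003]
mark cand 992 r 30.6 wheel mod 2pi -1.59
```

The wheel reads -1.59 (4.69 unwrapped), total +5.98. Cycle 4 is the same.

```bash
python3 -m jog '{"delta_rot":[[0,0,0.1],[0,0,0.2],[0,0,0.3],[0,0,0.4],[0,0,0.5]],"translation":[[5.99,0.3,0],[11.92,1.2,0],[17.73,2.68,0],[23.37,4.74,0],[28.77,7.35,0]],"hand":[-1,-1,-1,-1,-1]}' |grep force
python3 -m jog '{"delta_rot":[[0,0,0.1],[0,0,0.2],[0,0,0.3],[0,0,0.4],[0,0,0.5]],"translation":[[5.99,0.3,0],[11.92,1.2,0],[17.73,2.68,0],[23.37,4.74,0],[28.77,7.35,0]],"hand":[-1,-1,-1,-1,-1]}' |grep force
python3 -m jog '{"delta_rot":[[0,0,0.1],[0,0,0.2],[0,0,0.3],[0,0,0.4],[0,0,0.5]],"translation":[[5.99,0.3,0],[11.92,1.2,0],[17.73,2.68,0],[23.37,4.74,0],[28.77,7.35,0]],"hand":[-1,-1,-1,-1,-1]}' |grep force
python3 -m jog '{"delta_rot":[[0,0,0.1],[0,0,0.2],[0,0,0.3],[0,0,0.4],[0,0,0.5]],"translation":[[5.99,0.3,0],[11.92,1.2,0],[17.73,2.68,0],[23.37,4.74,0],[28.77,7.35,0]],"hand":[-1,-1,-1,-1,-1]}' |grep force
python3 -m jog '{"delta_rot":[[0,0,0],[0,0,0],[0,0,0],[0,0,0]],"translation":[[0,6,0],[0,11,0],[0,14,0],[0,14,0]],"hand":[-1,-1,-1,-1]}' |grep force
python3 -m jog '{"delta_rot":[[0,0,-0.1],[0,0,-0.2],[0,0,-0.3],[0,0,-0.4],[0,0,-0.5]],"translation":[[-4.59,0.23,0],[-9.14,0.92,0],[-13.59,2.05,0],[-17.91,3.63,0],[-22.05,5.63,0]],"hand":[-1,-1,-1,-1,-1]}'|grep force
python3 -m jog '{"delta_rot":[[0,0,-0.1],[0,0,-0.2],[0,0,-0.3],[0,0,-0.4],[0,0,-0.5]],"translation":[[-4.59,0.23,0],[-9.14,0.92,0],[-13.59,2.05,0],[-17.91,3.63,0],[-22.05,5.63,0]],"hand":[-1,-1,-1,-1,-1]}'|grep force
python3 -m jog '{"delta_rot":[[0,0,-0.1],[0,0,-0.2],[0,0,-0.3],[0,0,-0.4],[0,0,-0.5]],"translation":[[-4.59,0.23,0],[-9.14,0.92,0],[-13.59,2.05,0],[-17.91,3.63,0],[-22.05,5.63,0]],"hand":[-1,-1,-1,-1,-1]}'|grep force
python3 -m jog '{"delta_rot":[[0,0,-0.1],[0,0,-0.2],[0,0,-0.3],[0,0,-0.4],[0,0,-0.5]],"translation":[[-4.59,0.23,0],[-9.14,0.92,0],[-13.59,2.05,0],[-17.91,3.63,0],[-22.05,5.63,0]],"hand":[-1,-1,-1,-1,-1]}'|grep force
python3 -m jog '{"delta_rot":[[0,0,0],[0,0,0],[0,0,0]],"translation":[[0,-6,0],[0,-14,0],[0,-14,0]],"hand":[-1,-1,-1]}' |grep force
python3 -c "
from h import *
togo(1.0,60,135);mark()"
```

```text
ft_force: [-0.3, -0.4, -0.0]
ft_force: [-1.1, 0.0, -0.3]
ft_force: [-0.1, 1.1, -0.4]
ft_force: [-0.2, -0.7, 0.2]
ft_force: [-3.7, 5.6, 2.3]
ft_force: [-4.6, 4.2, 3.2]
ft_force: [-5.1, 1.7, 2.9]
ft_force: [-3.6, -0.6, 3.1]
ft_force: [-3.0, -2.2, 1.5]
ft_force: [-0.4, 0.5, 0.3]
t 27.25 pos [575.8 -24.4 134.8] F [-0.4  0.5  0.3] w 0.6
shift [-0.3  0.5 -0.2] turn [-0.    -0.    -0.002]
mark cand 974 r 30.2 wheel mod 2pi 0.51
```

Wheel at 0.51 (6.79 unwrapped), total +8.08. Cycle 5.

```bash
python3 -m jog '{"delta_rot":[[0,0,0.1],[0,0,0.2],[0,0,0.3],[0,0,0.4],[0,0,0.5]],"translation":[[5.99,0.3,0],[11.92,1.2,0],[17.73,2.68,0],[23.37,4.74,0],[28.77,7.35,0]],"hand":[-1,-1,-1,-1,-1]}' |grep force
python3 -m jog '{"delta_rot":[[0,0,0.1],[0,0,0.2],[0,0,0.3],[0,0,0.4],[0,0,0.5]],"translation":[[5.99,0.3,0],[11.92,1.2,0],[17.73,2.68,0],[23.37,4.74,0],[28.77,7.35,0]],"hand":[-1,-1,-1,-1,-1]}' |grep force
python3 -m jog '{"delta_rot":[[0,0,0.1],[0,0,0.2],[0,0,0.3],[0,0,0.4],[0,0,0.5]],"translation":[[5.99,0.3,0],[11.92,1.2,0],[17.73,2.68,0],[23.37,4.74,0],[28.77,7.35,0]],"hand":[-1,-1,-1,-1,-1]}' |grep force
python3 -m jog '{"delta_rot":[[0,0,0.1],[0,0,0.2],[0,0,0.3],[0,0,0.4],[0,0,0.5]],"translation":[[5.99,0.3,0],[11.92,1.2,0],[17.73,2.68,0],[23.37,4.74,0],[28.77,7.35,0]],"hand":[-1,-1,-1,-1,-1]}' |grep force
python3 -m jog '{"delta_rot":[[0,0,0],[0,0,0],[0,0,0],[0,0,0]],"translation":[[0,6,0],[0,11,0],[0,14,0],[0,14,0]],"hand":[-1,-1,-1,-1]}' |grep force
python3 -m jog '{"delta_rot":[[0,0,-0.1],[0,0,-0.2],[0,0,-0.3],[0,0,-0.4],[0,0,-0.5]],"translation":[[-4.59,0.23,0],[-9.14,0.92,0],[-13.59,2.05,0],[-17.91,3.63,0],[-22.05,5.63,0]],"hand":[-1,-1,-1,-1,-1]}'|grep force
python3 -m jog '{"delta_rot":[[0,0,-0.1],[0,0,-0.2],[0,0,-0.3],[0,0,-0.4],[0,0,-0.5]],"translation":[[-4.59,0.23,0],[-9.14,0.92,0],[-13.59,2.05,0],[-17.91,3.63,0],[-22.05,5.63,0]],"hand":[-1,-1,-1,-1,-1]}'|grep force
python3 -m jog '{"delta_rot":[[0,0,-0.1],[0,0,-0.2],[0,0,-0.3],[0,0,-0.4],[0,0,-0.5]],"translation":[[-4.59,0.23,0],[-9.14,0.92,0],[-13.59,2.05,0],[-17.91,3.63,0],[-22.05,5.63,0]],"hand":[-1,-1,-1,-1,-1]}'|grep force
python3 -m jog '{"delta_rot":[[0,0,-0.1],[0,0,-0.2],[0,0,-0.3],[0,0,-0.4],[0,0,-0.5]],"translation":[[-4.59,0.23,0],[-9.14,0.92,0],[-13.59,2.05,0],[-17.91,3.63,0],[-22.05,5.63,0]],"hand":[-1,-1,-1,-1,-1]}'|grep force
python3 -m jog '{"delta_rot":[[0,0,0],[0,0,0],[0,0,0]],"translation":[[0,-6,0],[0,-14,0],[0,-14,0]],"hand":[-1,-1,-1]}' |grep force
python3 -c "
from h import *
togo(1.0,60,135);mark()"
```

```text
ft_force: [-1.0, -0.5, -0.0]
ft_force: [-0.5, 0.7, 0.8]
ft_force: [0.6, -0.2, -0.5]
ft_force: [0.2, -0.7, 0.2]
ft_force: [-3.0, 5.6, 2.5]
ft_force: [-3.5, 3.2, 3.9]
ft_force: [-5.0, 2.0, 2.6]
ft_force: [-4.2, -0.9, 2.8]
ft_force: [-3.1, -2.3, 1.5]
ft_force: [-1.1, 0.3, 0.4]
t 32.0 pos [575.8 -24.3 134.8] F [-1.1  0.3  0.4] w 0.0
shift [-0.3  0.5 -0.2] turn [-0.    -0.    -0.002]
mark cand 512 r 29.1 wheel mod 2pi 2.62
```

The mark is partly hidden, reading about 2.6, so the total is about +10.1 with about 2.45 left. Stroke 6 is a full one, then a short trim.

```bash
python3 -m jog '{"delta_rot":[[0,0,0.1],[0,0,0.2],[0,0,0.3],[0,0,0.4],[0,0,0.5]],"translation":[[5.99,0.3,0],[11.92,1.2,0],[17.73,2.68,0],[23.37,4.74,0],[28.77,7.35,0]],"hand":[-1,-1,-1,-1,-1]}' |grep force
python3 -m jog '{"delta_rot":[[0,0,0.1],[0,0,0.2],[0,0,0.3],[0,0,0.4],[0,0,0.5]],"translation":[[5.99,0.3,0],[11.92,1.2,0],[17.73,2.68,0],[23.37,4.74,0],[28.77,7.35,0]],"hand":[-1,-1,-1,-1,-1]}' |grep force
python3 -m jog '{"delta_rot":[[0,0,0.1],[0,0,0.2],[0,0,0.3],[0,0,0.4],[0,0,0.5]],"translation":[[5.99,0.3,0],[11.92,1.2,0],[17.73,2.68,0],[23.37,4.74,0],[28.77,7.35,0]],"hand":[-1,-1,-1,-1,-1]}' |grep force
python3 -m jog '{"delta_rot":[[0,0,0.1],[0,0,0.2],[0,0,0.3],[0,0,0.4],[0,0,0.5]],"translation":[[5.99,0.3,0],[11.92,1.2,0],[17.73,2.68,0],[23.37,4.74,0],[28.77,7.35,0]],"hand":[-1,-1,-1,-1,-1]}' |grep force
python3 -m jog '{"delta_rot":[[0,0,0],[0,0,0],[0,0,0],[0,0,0]],"translation":[[0,6,0],[0,11,0],[0,14,0],[0,14,0]],"hand":[-1,-1,-1,-1]}' |grep force
python3 -m jog '{"delta_rot":[[0,0,-0.1],[0,0,-0.2],[0,0,-0.3],[0,0,-0.4],[0,0,-0.5]],"translation":[[-4.59,0.23,0],[-9.14,0.92,0],[-13.59,2.05,0],[-17.91,3.63,0],[-22.05,5.63,0]],"hand":[-1,-1,-1,-1,-1]}'|grep force
python3 -m jog '{"delta_rot":[[0,0,-0.1],[0,0,-0.2],[0,0,-0.3],[0,0,-0.4],[0,0,-0.5]],"translation":[[-4.59,0.23,0],[-9.14,0.92,0],[-13.59,2.05,0],[-17.91,3.63,0],[-22.05,5.63,0]],"hand":[-1,-1,-1,-1,-1]}'|grep force
python3 -m jog '{"delta_rot":[[0,0,-0.1],[0,0,-0.2],[0,0,-0.3],[0,0,-0.4],[0,0,-0.5]],"translation":[[-4.59,0.23,0],[-9.14,0.92,0],[-13.59,2.05,0],[-17.91,3.63,0],[-22.05,5.63,0]],"hand":[-1,-1,-1,-1,-1]}'|grep force
python3 -m jog '{"delta_rot":[[0,0,-0.1],[0,0,-0.2],[0,0,-0.3],[0,0,-0.4],[0,0,-0.5]],"translation":[[-4.59,0.23,0],[-9.14,0.92,0],[-13.59,2.05,0],[-17.91,3.63,0],[-22.05,5.63,0]],"hand":[-1,-1,-1,-1,-1]}'|grep force
python3 -m jog '{"delta_rot":[[0,0,0],[0,0,0],[0,0,0]],"translation":[[0,-6,0],[0,-14,0],[0,-14,0]],"hand":[-1,-1,-1]}' |grep force
python3 -c "
from h import *
togo(1.0,60,135);mark()"
```

```text
ft_force: [-0.7, -0.3, 0.4]
ft_force: [0.8, 0.4, -0.2]
ft_force: [1.3, 0.6, -0.9]
ft_force: [0.2, -0.0, -1.1]
ft_force: [-2.8, 6.3, 2.4]
ft_force: [-4.6, 3.7, 3.7]
ft_force: [-5.3, 0.7, 2.8]
ft_force: [-4.9, -0.7, 3.1]
ft_force: [-3.1, -2.3, 2.8]
ft_force: [-0.1, -0.7, 0.3]
t 36.75 pos [575.8 -24.3 134.8] F [-0.1 -0.7  0.3] w 0.4
shift [-0.3  0.5 -0.2] turn [-0.    -0.    -0.003]
mark cand 981 r 30.5 wheel mod 2pi -1.75
```

-1.75 means about 0.46 rad to go. I'll make a short trim stroke from φ = 0.5.

```bash
python3 -m jog '{"delta_rot":[[0,0,0.1],[0,0,0.2],[0,0,0.3],[0,0,0.4],[0,0,0.5]],"translation":[[5.99,0.3,0],[11.92,1.2,0],[17.73,2.68,0],[23.37,4.74,0],[28.77,7.35,0]],"hand":[-1,-1,-1,-1,-1]}' |grep force
python3 -m jog '{"delta_rot":[[0,0,0],[0,0,0],[0,0,0],[0,0,0]],"translation":[[0,6,0],[0,11,0],[0,14,0],[0,14,0]],"hand":[-1,-1,-1,-1]}' |grep force
python3 -m jog '{"delta_rot":[[0,0,-0.09],[0,0,-0.18],[0,0,-0.27],[0,0,-0.36],[0,0,-0.45]],"translation":[[-4.13,0.19,0],[-8.24,0.74,0],[-12.27,1.67,0],[-16.21,2.95,0],[-20.01,4.58,0]],"hand":[-1,-1,-1,-1,-1]}'|grep force
python3 -m jog '{"delta_rot":[[0,0,0],[0,0,0],[0,0,0],[0,0,0]],"translation":[[0,-6,0],[0,-14,0],[0,-20,0],[0,-20,0]],"hand":[-1,-1,-1,-1]}' |grep force
python3 -c "
from h import *
togo(1.0,60,135);mark()"
```

```text
ft_force: [0.7, 0.0, 0.5]
ft_force: [-8.1, -5.9, 5.7]
ft_force: [-5.0, -5.5, 3.2]
ft_force: [0.1, 0.0, -0.0]
t 38.6 pos [570.5 -27.8 134.8] F [ 0.1  0.  -0. ] w 0.5
shift [-3.2  6.1 -0.2] turn [-0.    -0.    -0.051]
mark cand 995 r 30.4 wheel mod 2pi -1.29
```

The mark reads -1.29, the same as at the start. Now I'll lift, move clear, and verify with the top camera.

```bash
python3 -m jog '{"delta_rot":[[0,0,0],[0,0,0],[0,0,0],[0,0,0],[0,0,0]],"translation":[[0,0,-25],[0,0,-55],[0,0,-85],[0,0,-115],[0,0,-120]],"hand":[-1,-1,-1,-1,-1]}' |grep force
python3 -m jog '{"delta_rot":[[0,0,0],[0,0,0],[0,0,0],[0,0,0],[0,0,0]],"translation":[[-30,-20,0],[-65,-50,0],[-100,-85,0],[-130,-110,0],[-150,-120,0]],"hand":[-1,-1,-1,-1,-1]}' |grep force
python3 -m jog '{"delta_rot":[[0,0,0],[0,0,0],[0,0,0]],"translation":[[0,0,0],[0,0,0],[0,0,0]],"hand":[-1,-1,-1]}'
python3 -c "
from h import *
mark('top');mark('scene')
im=optics.get_image('top')[:,:,::-1];cv2.imwrite('pics/end.png',im)"
```

```text
ft_force: [0.3, -0.1, 0.0]
ft_force: [0.2, -0.6, -0.7]
t: 39.95
ee_pos: [641.5, -204.2, 254.2]
orientation: [-0.8, -3.037, -0.001]
ft_force: [-0.1, -0.5, 0.2]
width: 0.9
mark cand 1370 r 30.3 wheel mod 2pi -1.22
mark cand 1611 r 30.3 wheel mod 2pi -1.18
```

View pics/end.png

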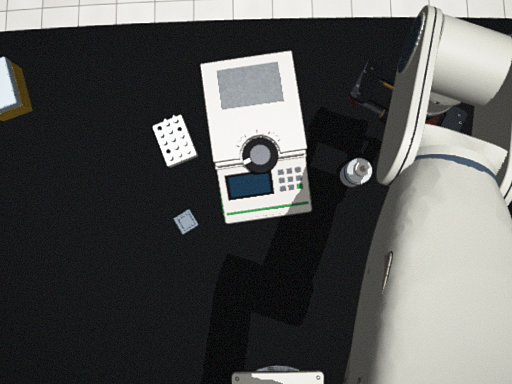

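The view is clear: the rack (175,140), bottle (357,172) and mould (186,221) are where they were, and the mark is front-left at (248,161). I'll run the same mark detector on the initial pictures for a like-for-like comparison.

```bash
python3 -c "
from h import *
class F: pass
f=F();f.calibration=optics.calibration;f.get_image=lambda n:cv2.imread('pics/'+n+'0.png')[:,:,::-1]
import h
h.optics=f
mark('top');mark('scene')
a=cv2.imread('pics/top0.png');b=cv2.imread('pics/end.png');d=cv2.absdiff(a,b).max(2)
print([int((d[s]>60).sum()) for s in (np.s_[110:170,148:202],np.s_[205:240,170:202])])"
```

```text
mark cand 1332 r 30.3 wheel mod 2pi -1.28
mark cand 1662 r 30.4 wheel mod 2pi -1.25
[0, 0]
```

```bash
python3 -c "
from h import *
print(ctrl.close_job(), get_obs()['ft_force'].round(1))"
```

```text
the job is handed in; nothing more can be done
the job is handed in; nothing more can be done
```

The thumbwheel is turned anticlockwise by two full turns, and the job is handed in at about 40 s. I rubbed the free front of the rim with the back of the shut fingers, in six strokes of about 2 rad and a trim of 0.45 rad. The contact force was mostly 3–8 N, with a peak of about 11.5 N.

**Wheel angle:** I ran the same mark detector on the pictures from before and after. The top view went from -1.28 to -1.22 and the scene view from -1.25 to -1.18. That is two turns plus about 0.065 rad (4°). The wrist camera read -1.29 at the end, close to its starting value, so the cameras disagree by up to about 0.1 rad.

**Surroundings:** The rack and mould areas show no changed pixels in the top view. I only checked the bottle by eye, and it stands at the same place. The arm ended clear of everything, with no measurable force on the tool.

**First approach:** With the TCP at 153 mm the fingers met no force even where they should have touched the rim. The picture suggested that the shut fingers end about 20 mm above the reported TCP. I lowered to 135 mm and the contact was normal from there.

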